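Release a ring gauge from a ratchet hold-down clamp

ROBOT

A 6-joint arm with a two-finger parallel gripper is mounted at the origin on the work surface. World frame = base frame: x ahead of the robot, y to its left, z up, the work surface at z = 0. Lengths are in mm, angles in rad, forces in N, time in s.
With the tool pointing down it reaches from about 350 to 875 mm from the base axis. Payload 4.2 kg.
Tool frame: the origin (TCP) lies on the mounting face of the last link; the fingertips stand 173 mm ahead of it and the grasp point (between the pads) lies 155 mm ahead of it (tcp_to_grasp is the distance from the TCP to the grasp point, in mm); z points along the fingers, y is the direction in which the jaws open and shut (so a half turn about z gives the same grasp; the last joint's range is limited). The gripper opens to 85 mm and grips with 20 to 120 N. Pads are 22 mm wide; open, the fingers measure 114 mm over their backs; the gripper's body (76 mm by 85 mm) begins 54 mm behind the grasp point. The pads swing forward as they close: fully open they stand 13 mm farther back than shut.
Start: joints at [-1.049, 0.385, 0.008, 0, -1.194, -0.259], TCP at [162.383, -603.516, 404.712] pointing down, gripper open.
Joint ranges: [-3.14, 3.14], [-1.21, 2.06], [-1.07, 1.41], [-3.16, 2.05], [-2.99, -0.16], [-3.1, 3.1]. Speed limits (rad/s): [2.79, 2.79, 3.14, 3.14, 3.14, 3.14].

INTERFACE

Orientations are given as a unit quaternion [x, y, z, w].
In Python, from bench import * gives the robot as it stands. The module is installed in compiled form; this text tells all that it offers.
- The arm moves only by the tool apply_moves, never from a script. Its arguments are lists of equal length, an entry for each row: "fingers": the closure, from 0 (fully open) to 1 (shut); "dp": the shift along the world's x, y, z in cm, a list of three; "yaw": the turn about the world's z in degrees. A call has 1 to 10 rows; each row is the pose to reach, as a shift and turn from the pose measured when the call began; what a row does not reach only later rows make up. A row lasts 1/10 s, in which the tool goes at most 50 mm and 8.59 degrees, less where a joint would pass 70% of its speed; a pose out of reach is approached as far as the arm can. A call with a gripper value outside its range is refused whole. The fingers move at their own pace and stop on an object; the grip force is fixed at half the most. Time passes only in rows, so rows that repeat a pose let the fingers close. It gives the time, the measured TCP pose, the force and the opening at its end, in the units of the state.
- read_state(): the state, without advancing time (a new reading comes with each control period).
- get_image(name): name is "scene" or "top" or "wrist"; returns a dict with "color" (384x512x3 uint8, blue, green, red), "mtx" (3x3 intrinsics, pixels), "k1" (the pictures are not rectified: a ray, as slopes to the right and down, at radius r is drawn at 1 + k1 r^2 times it, then the intrinsics apply), "camera_from_world" (4x4, takes a point from world to camera coordinates); the wrist camera has in their place "tool_from_camera" (4x4, takes a point from camera to tool coordinates, whose origin is the TCP and whose axes are the flange's). Camera axes: x right, y down, z forward; pixel columns grow to the right and rows downward; lengths in mm; the calibration is good to about 2 mm. A picture is of the moment at which its call begins: read the wrist's pose just before it. There is no depth.
- job_done(): hands the job in, once; it reports no verdict.
The state is a dict: "clock": time; "joints": joint angles; "joint_vel": joint speeds; "joint_efforts": joint torques, N m; "position": TCP position; "ee_rot": TCP orientation; "contact_force": force on the tool from outside, world axes, zero at the start; "wrist_torque": the same for the moment, N m; "gripper_width": finger opening in mm.
Only numpy, scipy, OpenCV 4.12 (cv2) and the standard library are available. Lean on these libraries where they do the work, as an engineer would, in place of code of your own. Each camera call takes 0.05 s, during which the arm holds its last target. There are 200 camera calls.

TASK

Free the steel ring gauge from the ratchet clamp: press the button on the pawl's tail gently (never leaning on the clamp with more than about 20 N) and keep it down so that the pawl stays lifted off the ratchet wheel until the clamp arm has swung fully back. Then let go of the button, take the ring gauge off its stand, set it down flat inside the wooden tray without dropping it, and let go. Do not pull the ring out while it is still clamped, and leave the other objects where they are.

Things in the scene. Friction and masses are not known exactly. Their poses are not given: they have to be found in the camera images.
- clamp: Ratchet hold-down clamp fixed to the table. Origin: centre of the underside of its grey base plate (90 mm in x, 230 mm in y, 12 mm thick), z up. Behind the wheel (x = -28 to -20 mm) an aluminium side plate stands 102 mm high from y = -10 to +60 mm. Never load the clamp by more than about 20 N; 25 N damages it.
- wheel_axle (a point): Centre of the clamp's steel ratchet wheel (24 saw teeth, 60 mm across, 8 mm thick), 64 mm up; it turns about the clamp's x axis. A dark steel arm fixed to the wheel reaches 97 mm to -y, its upper face 100 mm up, and holds the ring gauge down with a sprung black rubber foot (32 mm across). Axes as the clamp's.
- pawl_pivot (a point): Pin of the pawl, a dark steel rocker in the wheel's plane, 87 mm up. Its nose points to -y and drops into the teeth on top of the wheel; its tail points to +y, dips 15 mm below the pin and carries a thumb button 48 mm from the pin. A spring holds the nose in the teeth. Pressing the button down lifts the nose. Axes as the clamp's.
- pawl_tail (a point): Fixed point: top of the pawl's tail at rest (nose in the teeth), under the middle of the thumb button. The button is a steel disc 24 mm across, 8 mm thick, on a threaded stem screwed in or out: its flat top is 8 to 26 mm above this point, not measured. It takes 3 to 12 N to push; it goes down 6.7 mm to a hard stop; the nose clears the teeth only in the last 1 mm.
- clamp_arm (a joint): Angle of the ratchet wheel and clamp arm, rad: about 0 clamped, grows as the arm swings up and back, 1.4 fully back (arm nearly upright, top 165 mm above the table). With the pawl lifted a spring swings it back in 2 to 5 s; if the button is let go earlier, the pawl drops into the next tooth and the arm stays there; pressing again lets it go on.
- ring_stand (a point): Point on the clamp: centre of the top of the round steel stand (44 mm across, top 40 mm above the table) that the ring gauge lies on. Axes as the clamp's.
- ring_gauge: The clamped steel ring gauge, lying flat: 50 mm outside, 24 mm bore, 24 mm high, about 0.28 kg. Origin at the centre of its underside, z along its axis.
- tray: Wooden tray fixed to the table, 110 x 110 mm, its rim 14 mm high and 8 mm wide. Origin at the centre of its underside.
- tray_in (a point): Centre of the tray's inner floor (94 x 94 mm), 8 mm above the table.
- disc: Bystander: flat dark steel ring disc, 120 mm outside, 72 mm bore, 5 mm thick. Origin at the centre of its underside.
- plug_gauge: Bystander: upright steel plug gauge, 32 mm across, 75 mm high. Origin at the centre of its underside.
- loupe: Bystander: black eye loupe, 44 mm across, 45 mm high. Origin at the centre of its underside.
Not all that is in view belongs to the job. Of the things that look like the clamp, take the one that is farthest from the robot's base at the start.

How it is judged:
By the outcome, as a careful person would: the job done as asked, in the order asked, and still so for the second after the job is handed in, with the robot touching nothing.
It also fails if it takes over 64 s, if anything falls off the work surface, if the arm or the gripper's body presses on something with over 40 N, if the wrist force passes 120 N, or if a joint passes its speed limit or range.

## Working session

There is one attempt and no reset: what is moved stays moved. The work goes in short steps, Python scripts to look and compute and a tool call to move; the robot and the scene stay as the last step left them, time stands still between calls to the robot, and variables do not carry over. Pictures are saved under pics/ and viewed, about 8 in all and at most 12, crops included, and the job is handed in when it is done.

Besides the shell and the picture viewer there is one more tool, called after ">>>" as name([rows], argument=value, ...), one row to a line, values as JSON. apply_moves: Moves the arm, as the interface text tells. Its arguments: {"type":"object","properties":{"fingers":{"type":"array","items":{"type":"number"}},"dp":{"type":"array","items":{"type":"array","items":{"type":"number"}}},"yaw":{"type":"array","items":{"type":"number"}}},"required":["fingers","dp","yaw"]}

```bash
mkdir -p pics
cat > h.py <<'E'
from bench import *
import numpy as np, cv2, pickle
def snap(n,f):
    s=read_state(); d=get_image(n); d['state']=s
    cv2.imwrite(f'pics/{f}.png',d['color']); pickle.dump(d,open(f'pics/{f}.pkl','wb')); return d
def load(f): return pickle.load(open(f'pics/{f}.pkl','rb'))
def cfw(d):
    if 'camera_from_world' in d: return np.array(d['camera_from_world'])
    from scipy.spatial.transform import Rotation as R
    T=np.eye(4);T[:3,:3]=R.from_quat(d['state']['ee_rot']).as_matrix();T[:3,3]=d['state']['position']
    return np.linalg.inv(T@np.array(d['tool_from_camera']))
def px2w(d,u,v,z):
    "pixel -> world at height z"
    K=np.array(d['mtx']);k=d['k1'];p=np.array([(u-K[0,2])/K[0,0],(v-K[1,2])/K[1,1]])
    q=p.copy()
    for _ in range(30): q=p/(1+k*(q@q))
    M=np.linalg.inv(cfw(d)); r=M[:3,:3]@np.array([q[0],q[1],1]); o=M[:3,3]
    return o+r*(z-o[2])/r[2]
def w2px(d,P):
    K=np.array(d['mtx']);P=np.atleast_2d(P);M=cfw(d);c=P@M[:3,:3].T+M[:3,3]
    q=c[:,:2]/c[:,2:];q=q*(1+d['k1']*(q**2).sum(1,keepdims=True))
    return q@K[:2,:2].T+K[:2,2]
E
python3 - <<'E'
from h import *
a=snap('scene','s0');b=snap('top','t0')
im=np.hstack([a['color'],b['color']]);cv2.imwrite('pics/v1.png',cv2.resize(a['color'],(800,600)));cv2.imwrite('pics/v2.png',cv2.resize(b['color'],(800,600)))
for d in(a,b):print(d['mtx'],d['k1'],np.linalg.inv(d['camera_from_world'])[:3].round(2))
print(read_state())
E
```

```text
[[398.92876894   0.         251.63187049]
 [  0.         398.92876894 184.96604501]
 [  0.           0.           1.        ]] -0.06726600446508482 [[-2.20000e-01  5.70000e-01 -7.90000e-01  1.26293e+03]
 [ 9.70000e-01  1.50000e-01 -1.70000e-01  1.80610e+02]
 [ 2.00000e-02 -8.00000e-01 -5.90000e-01  6.45870e+02]]
[[404.2890263    0.         251.57477488]
 [  0.         404.2890263  192.57462019]
 [  0.           0.           1.        ]] -0.051980019668325425 [[-3.0000e-02 -9.8000e-01  1.9000e-01  3.3644e+02]
 [-1.0000e+00  2.0000e-02 -3.0000e-02  2.8170e+01]
 [ 2.0000e-02 -1.9000e-01 -9.8000e-01  9.9328e+02]]
{'clock': 0.1, 'joints': array([-1.04936127e+00,  3.85501378e-01,  6.76543482e-03, -4.22723250e-04,
       -1.19397075e+00, -2.58610583e-01]), 'joint_vel': array([-0.00030547, -0.00090436,  0.00168758,  0.00181621,  0.00016861,
        0.00077677]), 'joint_efforts': array([-8.88447848e-04, -3.93318629e+01,  1.88930279e+01,  4.19796199e+00,
       -2.58980923e-03,  1.00925365e-05]), 'position': array([ 162.37713867, -603.36099773,  403.72048799]), 'ee_rot': array([-1.30956981e-01,  9.91387572e-01,  9.58144210e-04, -1.81466014e-04]), 'contact_force': array([-0.3318643 ,  0.78075067, -0.01605741]), 'wrist_torque': array([-0.00250688, -0.03197615, -0.02945492]), 'gripper_width': 85.62671768956592}
```

View pics/v1.png

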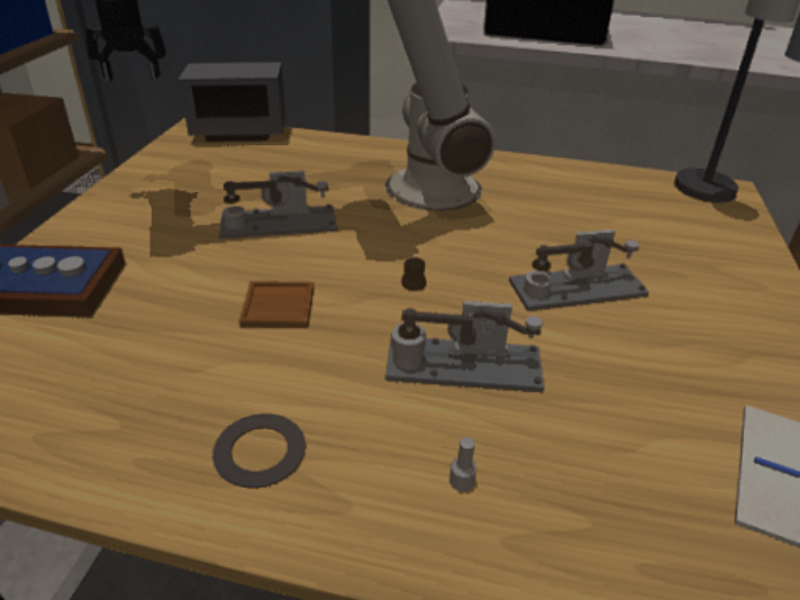

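View pics/v2.png

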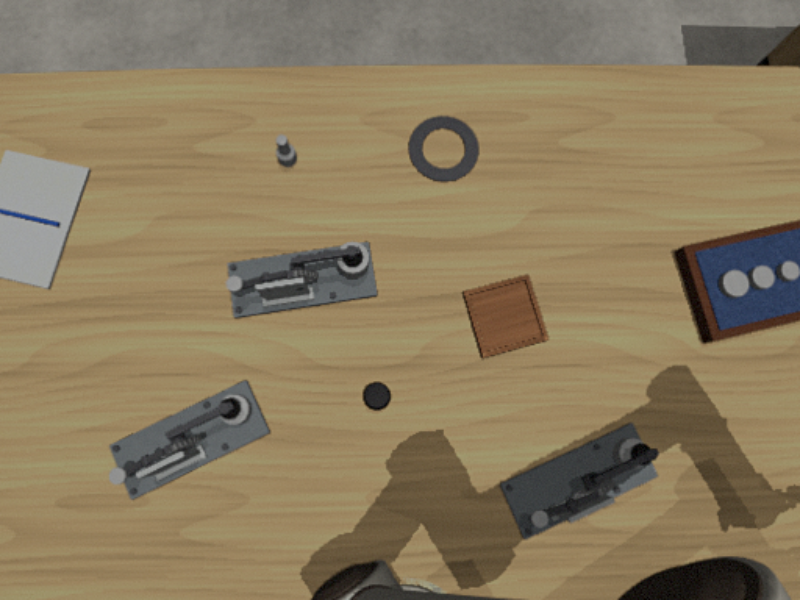

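Candidates for the clamp in the top view (800 px scale) are A (303,280), B (190,440) and C (578,480). I'll measure each one's distance from the base and check the choice in a close crop.

Run:
```python
from h import *
t=load('t0');s=load('s0')
for n,u,v in[('A',303,280),('B',190,440),('C',578,480)]:
    p=px2w(t,u*.64,v*.64,12);print(n,p.round(),np.hypot(*p[:2]).round())
for n,u,v,z in[('tray',506,317,8),('disc',444,149,5),('plug',284,140,75),('loupe',377,395,45)]:
    print(n,px2w(t,u*.64,v*.64,z).round())
C=[px2w(t,u*.64,v*.64,12)[:2] for u,v in[(228,263),(370,242),(377,296),(234,318)]]
C=np.array(C);print(C.round(1),np.linalg.norm(C-np.roll(C,-1,0),axis=1))
a=cv2.resize(t['color'][145:215,135:255],None,fx=6.6,fy=6.6,interpolation=cv2.INTER_CUBIC)[:462,:790]
b=cv2.resize(s['color'][185:255,240:360],None,fx=4.2,fy=4.2,interpolation=cv2.INTER_CUBIC)
cv2.imwrite('pics/v3.png',cv2.resize(a,(790,460)));cv2.imwrite('pics/v4.png',cv2.resize(b,(792,462)))
```

```text
A [562. 143.  12.] 580.0
B [317. 314.  12.] 446.0
C [ 242. -274.   12.] 366.0
tray [ 497. -178.    8.]
disc [785. -92.   5.]
plug [772. 166.  75.]
loupe [377.  29.  45.]
[[592.7 262.7]
 [623.   35.3]
 [534.   25.9]
 [503.4 251.1]] [229.3956253   89.46199387 227.30019153  90.0198404 ]
```

View pics/v3.png

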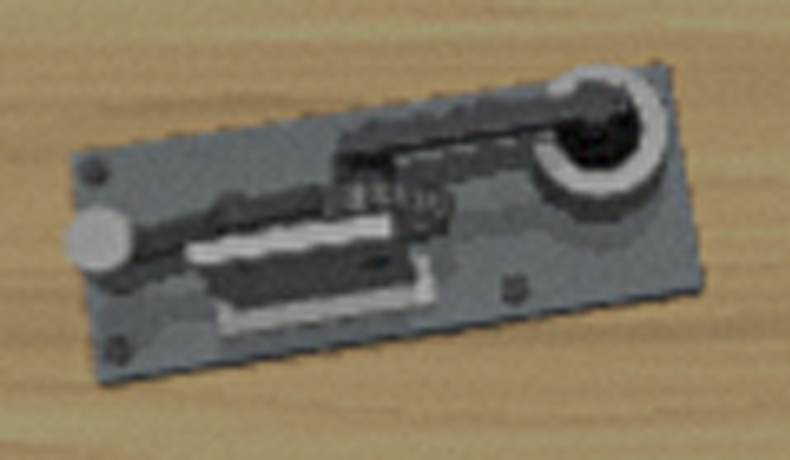

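View pics/v4.png

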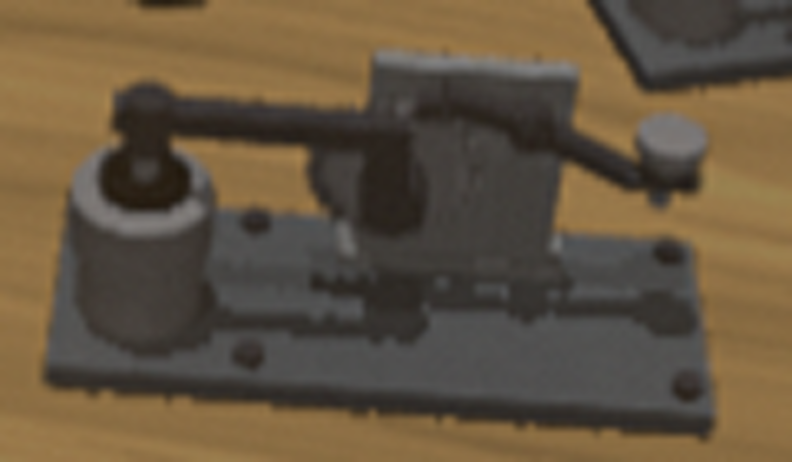

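Run:
```python
from h import *
from scipy.optimize import least_squares as L
t=load('t0');s=load('s0')
T=(135+100/6.6,145+238/6.6);S=(240+672/6.6,185+134/6.6)
r=L(lambda P:np.r_[w2px(t,P)[0]-T,w2px(s,P)[0]-S],[550,240,90.]);print('button top',r.x.round(1),r.fun.round(2))
print('ring',px2w(t,135+601/6.6,145+130/6.6,64).round(1))
C=np.array([px2w(t,135+u/6.6,145+v/6.6,12)[:2] for u,v in[(70,155),(668,64),(703,290),(98,382)]])
m=C.mean(0);y=(C[0]-C[1]+C[3]-C[2]);y/=np.linalg.norm(y);x=np.array([y[1],-y[0]])
print('clamp',m,np.degrees(np.arctan2(x[1],x[0])),'sizes',np.linalg.norm(C-np.roll(C,-1,0),axis=1))
for n,P in[('btn',r.x[:2]),('ring',px2w(t,135+601/6.6,145+130/6.6,64)[:2])]: print(n,(P-m)@x,(P-m)@y)
tr=np.array([px2w(t,u*.64,v*.64,14)[:2] for u,v in[(463,292),(529,276),(548,340),(482,357)]]);print('tray',tr.mean(0),tr)
```

```text
button top [543.1 235.5  85.4] [-0.34  0.02 -0.33  0.02]
ring [584.1  60.8  64. ]
clamp [564.01313498 144.11405375] 7.73349607684385 sizes [228.82744531  88.96627973 227.67604664  88.16920042]
btn -8.39137551159964 93.32862885751531
ring 8.711818324467107 -85.22793837882362
tray [ 497.30716127 -176.70300949] [[ 537.28282703 -110.82307381]
 [ 561.32290156 -218.38201439]
 [ 457.422213   -241.77569032]
 [ 433.20070349 -135.83125942]]
```

The scene shows three clamps, at pixels (303,280), (190,440) and (578,480) in the 800 px top view. A is farthest from the base (580 mm, against 446 and 366), and the crop shows its ring under the foot. The button top comes out near (543, 235.5, 85), which fits the 80–98 mm range. I'm moving above it with the fingers shut.

>>> apply_moves([
  [2, 4.5, 0],
  [4, 9, 0],
  [6, 13.5, 0],
  [8.2, 18, 0],
  [10.3, 22.6, 0],
  [12.4, 27.2, 0],
  [14.5, 31.7, 0],
  [16.6, 36.3, 0],
  [18.6, 41, 0],
  [20.7, 45.5, 0],
], fingers=[1, 1, 1, 1, 1, 1, 1, 1, 1, 1], yaw=[0, 0, 0, 0, 0, 0, 0, 0, 0, 0])

```text
clock: 1.1
position: [368.3, -148.3, 403.8]
ee_rot: [-0.131, 0.991, 0.001, 0.0]
contact_force: [0.5, -0.2, -1.1]
gripper_width: 0.2
```

```bash
python3 -c "
from h import *
d=snap('wrist','w0');print(d['state']['position'],d['state']['ee_rot'],np.array(d['tool_from_camera']).round(2),d['mtx'],d['k1'])"
```

```text
[ 368.31832345 -148.34881624  403.79085631] [-1.30975101e-01  9.91385133e-01  1.01983955e-03  2.40812957e-05] [[ 0.   -0.95 -0.32 82.46]
 [ 1.    0.    0.    0.23]
 [-0.   -0.32  0.95 31.03]
 [ 0.    0.    0.    1.  ]] [[311.88059156   0.         257.00931909]
 [  0.         311.88059156 187.53086634]
 [  0.           0.           1.        ]] -0.07776974285510116
```

>>> apply_moves([
  [1.9, 4.3, 0],
  [3.8, 8.5, 0],
  [5.8, 12.8, 0],
  [7.8, 17.1, 0],
  [9.7, 21.4, 0],
  [11.7, 25.6, -1],
  [13.6, 29.9, -2],
  [15.6, 34.1, -4],
  [17.5, 38.4, -6.5],
  [17.5, 38.4, -8],
], fingers=[1, 1, 1, 1, 1, 1, 1, 1, 1, 1], yaw=[0, 0, 0, 0, 0, 0, 0, 0, 0, 0])

```text
clock: 2.15
position: [547.5, 244.2, 321.2]
ee_rot: [-0.136, 0.991, 0.001, 0.001]
contact_force: [-1.5, -0.7, -1.3]
gripper_width: 0.3
```

```bash
python3 -c "
from h import *
d=snap('wrist','w1');print(d['state']['position'])
s=d['state'];from scipy.spatial.transform import Rotation as R
print(w2px(d,[[543.1,235.5,85.4]]), w2px(d,s['position']+R.from_quat(s['ee_rot']).apply([0,0,173])))
cv2.imwrite('pics/v5.png',cv2.resize(d['color'],(800,600)))"
```

```text
[547.46681309 244.15523177 321.17509038]
[[245.73759369 195.50155732]] [[256.47836204 250.272761  ]]
```

View pics/v5.png

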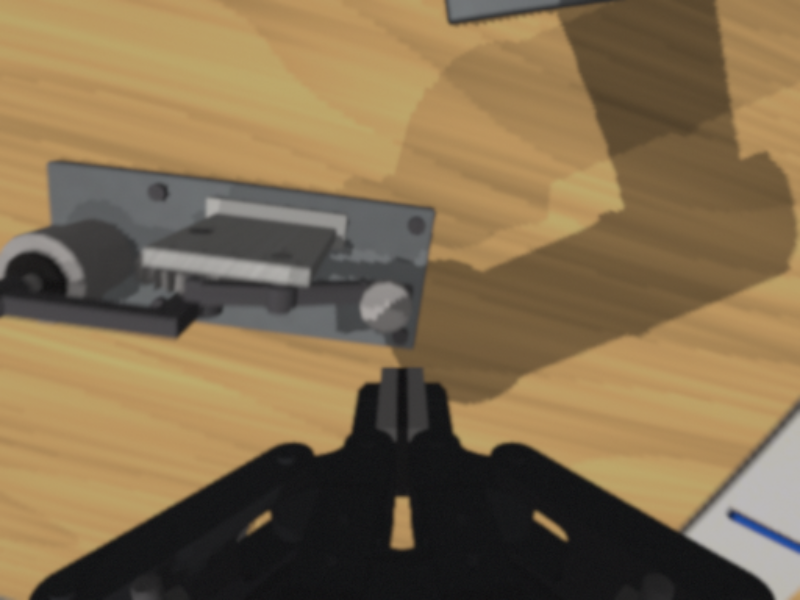

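The wrist view shows button A at about (385,305), which matches the prediction within 1 px. Descending to just above it.

>>> apply_moves([
  [-0.4, -0.9, -1],
  [-0.4, -0.9, -2.5],
  [-0.4, -0.9, -4],
  [-0.4, -0.9, -4.6],
  [-0.4, -0.9, -5],
  [-0.4, -0.9, -5],
  [-0.4, -0.9, -5],
], fingers=[1, 1, 1, 1, 1, 1, 1], yaw=[0, 0, 0, 0, 0, 0, 0])

```text
clock: 2.9
position: [542.2, 233.3, 269.0]
ee_rot: [-0.136, 0.991, 0.0, -0.002]
contact_force: [1.1, 0.1, 0.3]
gripper_width: -0.2
```

>>> apply_moves([
  [0, 0, 0],
  [0, 0, 0],
  [0, 0, 0],
  [0, 0, 0],
], fingers=[1, 1, 1, 1], yaw=[0, 0, 0, 0])

```text
clock: 3.3
position: [542.2, 233.4, 269.2]
ee_rot: [-0.136, 0.991, 0.0, -0.002]
contact_force: [-0.0, 0.6, 0.4]
gripper_width: 0.1
```

>>> apply_moves([
  [0.1, 0.2, -0.2],
  [0.1, 0.2, -0.4],
  [0.1, 0.2, -0.6],
  [0.1, 0.2, -0.7],
  [0.1, 0.2, -0.7],
  [0.1, 0.2, -0.7],
], fingers=[1, 1, 1, 1, 1, 1], yaw=[0, 0, 0, 0, 0, 0])

```text
clock: 3.9
position: [543.3, 235.4, 262.1]
ee_rot: [-0.136, 0.991, 0.0, -0.002]
contact_force: [-0.6, 0.0, -0.2]
gripper_width: -0.1
```

>>> apply_moves([
  [0, 0, -0.1],
  [0, 0, -0.2],
  [0, 0, -0.2],
], fingers=[1, 1, 1], yaw=[0, 0, 0])

```text
clock: 4.2
position: [543.4, 235.4, 261.1]
ee_rot: [-0.136, 0.991, 0.0, -0.001]
contact_force: [-1.0, -0.0, 4.8]
gripper_width: -0.1
```

>>> apply_moves([
  [0, 0, -0.1],
  [0, 0, -0.2],
  [0, 0, -0.2],
], fingers=[1, 1, 1], yaw=[0, 0, 0])

```text
clock: 4.5
position: [543.4, 235.4, 260.6]
ee_rot: [-0.136, 0.991, 0.0, -0.001]
contact_force: [-2.1, -1.7, 7.1]
gripper_width: -0.3
```

>>> apply_moves([
  [0, 0, -0.2],
  [0, 0, -0.3],
  [0, 0, -0.3],
], fingers=[1, 1, 1], yaw=[0, 0, 0])

```text
clock: 4.8
position: [543.3, 235.4, 259.5]
ee_rot: [-0.136, 0.991, 0.0, -0.0]
contact_force: [-3.6, -0.6, 9.0]
gripper_width: -0.3
```

>>> apply_moves([
  [0, 0, -0.2],
  [0, 0, -0.3],
  [0, 0, -0.3],
], fingers=[1, 1, 1], yaw=[0, 0, 0])

```text
clock: 5.1
position: [543.1, 235.4, 258.4]
ee_rot: [-0.137, 0.991, -0.0, -0.0]
contact_force: [-4.0, -0.8, 9.4]
gripper_width: 0.1
```

>>> apply_moves([
  [0, 0, -0.2],
  [0, 0, -0.35],
  [0, 0, -0.35],
], fingers=[1, 1, 1], yaw=[0, 0, 0])

```text
clock: 5.4
position: [543.1, 235.3, 256.2]
ee_rot: [-0.137, 0.991, -0.0, 0.0]
contact_force: [-2.2, -1.3, 4.4]
gripper_width: 0.1
```

>>> apply_moves([
  [0, 0, -0.2],
  [0, 0, -0.3],
  [0, 0, -0.3],
], fingers=[1, 1, 1], yaw=[0, 0, 0])

```text
clock: 5.7
position: [543.1, 235.3, 255.1]
ee_rot: [-0.137, 0.991, -0.0, 0.001]
contact_force: [-3.1, -1.1, 9.8]
gripper_width: -0.5
```

>>> apply_moves([
  [0, 0, -0.2],
  [0, 0, -0.25],
  [0, 0, -0.25],
], fingers=[1, 1, 1], yaw=[0, 0, 0])

```text
clock: 6.0
position: [543.0, 235.3, 255.0]
ee_rot: [-0.138, 0.99, -0.001, 0.001]
contact_force: [-4.3, -1.1, 12.5]
gripper_width: -0.1
```

```bash
python3 -c "
from h import *
d=snap('scene','s1');a=load('s0')
c=lambda i:cv2.resize(i['color'][165:255,240:360],None,fx=3.3,fy=3.3,interpolation=cv2.INTER_CUBIC)
cv2.imwrite('pics/v6.png',np.hstack([c(a),c(d)]));print(read_state()['contact_force'],read_state()['position'])"
```

```text
[-4.61216377 -0.36570129 12.45254519] [543.04743094 235.27846489 255.03855088]
```

View pics/v6.png

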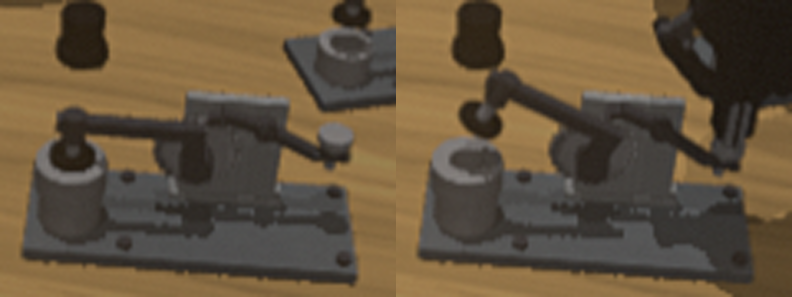

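The arm has already swung up about 0.4 rad, and the button is on its stop at 12.5 N. Holding it there.

>>> apply_moves([
  [0, 0, -0.25],
  [0, 0, -0.25],
  [0, 0, -0.25],
  [0, 0, -0.25],
  [0, 0, -0.25],
  [0, 0, -0.25],
  [0, 0, -0.25],
  [0, 0, -0.25],
  [0, 0, -0.25],
  [0, 0, -0.25],
], fingers=[1, 1, 1, 1, 1, 1, 1, 1, 1, 1], yaw=[0, 0, 0, 0, 0, 0, 0, 0, 0, 0])

```text
clock: 7.05
position: [542.9, 235.3, 255.0]
ee_rot: [-0.138, 0.99, -0.001, 0.002]
contact_force: [-5.8, -1.9, 13.1]
gripper_width: 0.0
```

>>> apply_moves([
  [0, 0, -0.25],
  [0, 0, -0.25],
  [0, 0, -0.25],
  [0, 0, -0.25],
  [0, 0, -0.25],
  [0, 0, -0.25],
  [0, 0, -0.25],
  [0, 0, -0.25],
  [0, 0, -0.25],
  [0, 0, -0.25],
], fingers=[1, 1, 1, 1, 1, 1, 1, 1, 1, 1], yaw=[0, 0, 0, 0, 0, 0, 0, 0, 0, 0])

```text
clock: 8.05
position: [542.8, 235.3, 255.0]
ee_rot: [-0.138, 0.99, -0.001, 0.002]
contact_force: [-5.5, -0.8, 12.7]
gripper_width: -0.3
```

>>> apply_moves([
  [0, 0, -0.25],
  [0, 0, -0.25],
  [0, 0, -0.25],
  [0, 0, -0.25],
  [0, 0, -0.25],
  [0, 0, -0.25],
  [0, 0, -0.25],
  [0, 0, -0.25],
  [0, 0, -0.25],
  [0, 0, -0.25],
], fingers=[1, 1, 1, 1, 1, 1, 1, 1, 1, 1], yaw=[0, 0, 0, 0, 0, 0, 0, 0, 0, 0])

```text
clock: 9.05
position: [542.6, 235.4, 255.0]
ee_rot: [-0.139, 0.99, -0.001, 0.002]
contact_force: [-5.1, -1.3, 12.5]
gripper_width: 0.0
```

>>> apply_moves([
  [0, 0, -0.25],
  [0, 0, -0.25],
  [0, 0, -0.25],
  [0, 0, -0.25],
  [0, 0, -0.25],
  [0, 0, -0.25],
  [0, 0, -0.25],
  [0, 0, -0.25],
  [0, 0, -0.25],
  [0, 0, -0.25],
], fingers=[1, 1, 1, 1, 1, 1, 1, 1, 1, 1], yaw=[0, 0, 0, 0, 0, 0, 0, 0, 0, 0])

```text
clock: 10.05
position: [542.5, 235.4, 255.0]
ee_rot: [-0.139, 0.99, -0.001, 0.003]
contact_force: [-5.1, -1.4, 12.9]
gripper_width: -0.1
```

>>> apply_moves([
  [0, 0, -0.25],
  [0, 0, -0.25],
  [0, 0, -0.25],
  [0, 0, -0.25],
  [0, 0, -0.25],
  [0, 0, -0.25],
  [0, 0, -0.25],
  [0, 0, -0.25],
  [0, 0, -0.25],
  [0, 0, -0.25],
], fingers=[1, 1, 1, 1, 1, 1, 1, 1, 1, 1], yaw=[0, 0, 0, 0, 0, 0, 0, 0, 0, 0])

```text
clock: 11.05
position: [542.3, 235.4, 255.0]
ee_rot: [-0.14, 0.99, -0.001, 0.003]
contact_force: [-5.3, -1.1, 13.0]
gripper_width: 0.2
```

```bash
python3 -c "
from h import *
d=snap('scene','s2');t=snap('top','t2')
c=lambda i,r,q:cv2.resize(i['color'][r:r+90,q:q+120],None,fx=3.3,fy=3.3,interpolation=cv2.INTER_CUBIC)
cv2.imwrite('pics/v7.png',np.hstack([c(d,165,240),c(t,135,145)]));print(read_state()['contact_force'],read_state()['position'])"
```

```text
[-4.42717356 -1.4213566  11.90484397] [542.30829477 235.4427075  255.01697426]
```

View pics/v7.png

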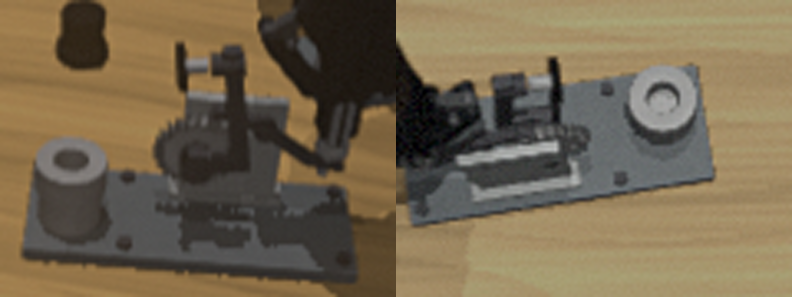

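The arm is nearly upright against its stop and the ring is exposed on its stand. The foot now sticks out towards -y at arm height. I'm releasing straight up and working out the clearances for the ring grasp.

>>> apply_moves([
  [0, 0, 0.3],
  [0, 0, 1],
  [0, 0, 3],
  [0, 0, 6],
  [0, 0, 9],
  [0, 0, 11.5],
  [0, 0, 13],
  [0, 0, 13],
], fingers=[1, 1, 1, 1, 1, 1, 1, 1], yaw=[0, 0, 0, 0, 0, 0, 0, 0])

```text
clock: 11.95
position: [542.7, 235.6, 387.6]
ee_rot: [-0.14, 0.99, -0.0, 0.006]
contact_force: [-0.1, 0.0, -0.7]
gripper_width: 0.4
```

```bash
python3 -c "
from h import *
t=load('t2');s=read_state();print(s['joints'],s['contact_force'],s['position'])
m=np.array([564,144.1]);a=np.radians(7.73);x=np.array([np.cos(a),np.sin(a)]);y=np.array([-x[1],x[0]])
for n,u,v,z in[('foot top',(555-396),60,145),('foot bot',159,122,145),('ring out',267,101,64),('bore',266,98,64)]:
  p=px2w(t,145+u/3.3,135+v/3.3,z)[:2];print(n,p.round(1),((p-m)@x).round(1),((p-m)@y).round(1))
"
```

```text
[ 0.68427975  0.33834734 -0.10907055  0.00658501 -1.11365278 -1.97750841] [-0.11701495  0.02465491 -0.69490805] [542.72845317 235.56825089 387.64233657]
foot top [589.8 129.1] 23.6 -18.3
foot bot [547.8 129. ] -18.1 -12.8
ring out [581.9  61.2] 6.6 -84.5
bore [584.1  61.9] 8.9 -84.2
```

>>> apply_moves([
  [0.5, -2, 0],
  [0.9, -4, 0],
  [1.4, -6, 0],
  [1.9, -8, 0],
  [2.4, -10, 0],
  [2.8, -12, 0],
  [3.3, -14, 0],
  [3.7, -16, 0],
  [4.1, -17.4, 0],
  [4.1, -17.4, 0],
], fingers=[0.5, 0, 0, 0, 0, 0, 0, 0, 0, 0], yaw=[8.2, 16.4, 24.6, 32.8, 41, 49.2, 57.4, 65.6, 73.8, 81.6])

```text
clock: 12.95
position: [583.8, 59.9, 385.8]
ee_rot: [0.754, -0.657, -0.005, -0.003]
contact_force: [-0.2, 0.3, -0.9]
gripper_width: 85.4
```

>>> apply_moves([
  [0, 0, 0],
  [0, 0, 0],
  [0, 0, 0],
], fingers=[0, 0, 0], yaw=[0, 0, 0])

```text
clock: 13.25
position: [583.7, 60.1, 385.1]
ee_rot: [0.753, -0.658, -0.005, -0.003]
contact_force: [-1.1, 0.6, -0.4]
gripper_width: 85.2
```

```bash
python3 -c "
from h import *
d=snap('wrist','w2');s=d['state'];print(s['position'],s['ee_rot'],s['joints'])
print(w2px(d,[[584,61.3,64],[497.3,-176.7,8]])*1.5625)
cv2.imwrite('pics/v8.png',cv2.resize(d['color'],(800,600)))"
```

```text
[583.71797253  60.05714179 385.06760569] [ 0.75325977 -0.65770013 -0.00487839 -0.00254231] [ 0.37589246  0.33513763 -0.11350727 -0.0122107  -1.12214442 -0.23534919]
[[ 399.85653383  265.18027289]
 [ 590.4112476  -106.12011923]]
```

View pics/v8.png

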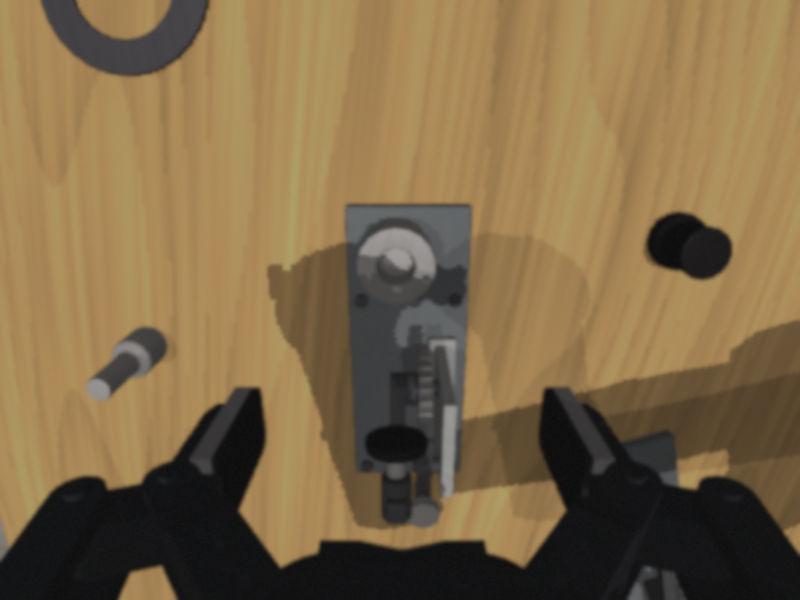

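The wrist view shows the ring at about (397,264), predicted (400,265). The raised foot at (397,440) is clear of the ring. Descending.

>>> apply_moves([
  [0.15, 0, -3],
  [0.15, 0, -6],
  [0.15, 0, -9],
  [0.15, 0, -11],
  [0.15, 0, -13],
  [0.15, 0, -14.5],
  [0.15, 0, -15.5],
  [0.15, 0, -16.2],
  [0.15, 0, -16.5],
  [0.15, 0, -16.5],
], fingers=[0, 0, 0, 0, 0, 0, 0, 0, 0, 0], yaw=[0, 0, 0, 0, 0, 0, 0, 0, 0, 0])

```text
clock: 14.3
position: [585.4, 60.3, 220.4]
ee_rot: [0.753, -0.657, -0.005, -0.003]
contact_force: [-0.5, -0.6, -0.4]
gripper_width: 85.3
```

>>> apply_moves([
  [0, 0, -0.3],
  [0, 0, -0.7],
  [0, 0, -0.7],
  [0, 0, -0.7],
], fingers=[0, 0, 0, 0], yaw=[0, 0, 0, 0])

```text
clock: 14.7
position: [585.4, 60.3, 213.5]
ee_rot: [0.753, -0.657, -0.005, -0.003]
contact_force: [0.5, 0.1, -0.4]
gripper_width: 85.1
```

```bash
python3 -c "
from h import *
d=snap('wrist','w3');s=d['state'];print(s['position'],s['ee_rot'],s['contact_force'])
cv2.imwrite('pics/v9.png',cv2.resize(d['color'],(800,600)))"
```

```text
[585.36187847  60.25153976 213.46079134] [ 0.75345642 -0.65747532 -0.00463306 -0.00285671] [ 0.49113481  0.14035445 -0.41068197]
```

View pics/v9.png

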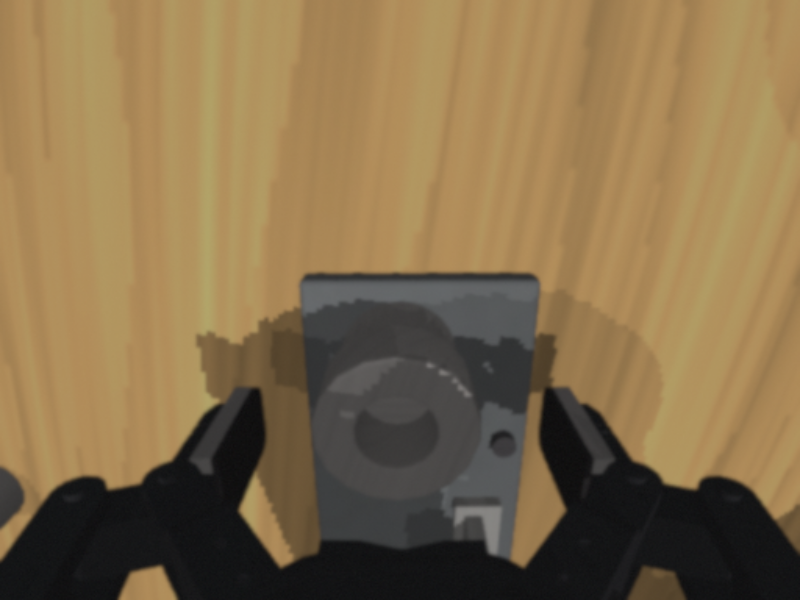

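```bash
python3 -c "
from h import *
d=load('w3');print(px2w(d,397*.64,428*.64,64))
from scipy.spatial.transform import Rotation as R
print(d['state']['position']+R.from_quat(d['state']['ee_rot']).apply([0,0,150]))"
```

```text
[586.46841365  60.41616794  64.        ]
[584.87809922  61.81109891  63.46967916]
```

>>> apply_moves([
  [0.15, -0.1, -0.2],
  [0.15, -0.1, -0.2],
  [0.15, -0.1, -0.2],
  [0.15, -0.1, -0.2],
  [0.15, -0.1, -0.2],
  [0.15, -0.1, -0.2],
  [0.15, -0.1, -0.2],
  [0.15, -0.1, -0.2],
  [0.15, -0.1, -0.2],
  [0.15, -0.1, -0.2],
], fingers=[0, 0, 0.2, 0.4, 1, 1, 1, 1, 1, 1], yaw=[0, 0, 0, 0, 0, 0, 0, 0, 0, 0])

```text
clock: 15.75
position: [587.1, 59.4, 212.0]
ee_rot: [0.754, -0.657, -0.004, -0.003]
contact_force: [-0.6, -0.6, 3.2]
gripper_width: 47.6
```

>>> apply_moves([
  [0, 0, 0],
  [0, 0, 0.5],
  [0, 0, 1],
  [0, 0, 2],
  [0, 0, 3],
  [0, 0, 3],
], fingers=[1, 1, 1, 1, 1, 1], yaw=[0, 0, 0, 0, 0, 0])

```text
clock: 16.35
position: [587.7, 59.5, 244.0]
ee_rot: [0.754, -0.657, -0.003, -0.005]
contact_force: [0.1, -1.0, -1.5]
gripper_width: 47.3
```

```bash
python3 -c "
from h import *
d=snap('wrist','w4');s=d['state'];print(s['position'],s['ee_rot'],s['contact_force'],s['gripper_width'])
a=snap('scene','s4')
cv2.imwrite('pics/v10.png',np.hstack([d['color'][192:,100:420],cv2.resize(a['color'][140:260,220:380],(320,192))[:192]]))"
```

```text
[587.73660953  59.54678619 244.03361907] [ 0.75365524 -0.65724323 -0.00318806 -0.00499616] [ 0.12743024 -1.04492634 -1.54676586] 47.27878526907105
```

View pics/v10.png

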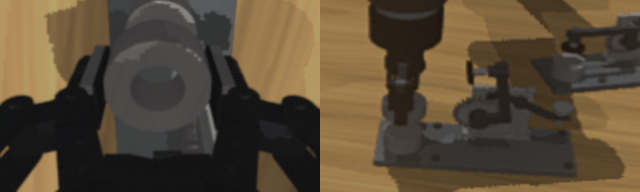

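Ring is held and lifted, the stand is clear and the clamp arm is still back. Carrying it to the tray.

>>> apply_moves([
  [0, -0.5, 1.5],
  [-0.5, -2, 3],
  [-1.5, -4.5, 4],
  [-3, -8, 4],
  [-4.5, -12, 4],
  [-6, -16, 4],
  [-7.5, -20, 4],
  [-8.5, -22.5, 4],
  [-9, -23.6, 4],
  [-9, -23.6, 4],
], fingers=[1, 1, 1, 1, 1, 1, 1, 1, 1, 1], yaw=[0, 0.5, 1, 2, 3, 4, 5, 5, 5, 5])

```text
clock: 17.45
position: [496.2, -177.7, 282.2]
ee_rot: [0.781, -0.625, -0.005, -0.003]
contact_force: [0.8, 0.8, -2.4]
gripper_width: 47.7
```

>>> apply_moves([
  [0, 0, -2],
  [0, 0, -4],
  [0, 0, -5],
  [0, 0, -5],
  [0, 0, -5],
], fingers=[1, 1, 1, 1, 1], yaw=[0, 0, 0, 0, 0])

```text
clock: 17.95
position: [496.9, -177.3, 232.5]
ee_rot: [0.781, -0.624, -0.004, -0.003]
contact_force: [-0.6, 1.2, -2.7]
gripper_width: 47.5
```

```bash
python3 -c "
from h import *
d=snap('wrist','w5');s=d['state'];print(s['position'],s['ee_rot'],s['contact_force'],s['gripper_width'])
from scipy.spatial.transform import Rotation as R
print(s['position']+R.from_quat(s['ee_rot']).apply([0,0,150]))
print(w2px(d,[[497.3,-176.7,14],[537.3,-110.8,14],[561.3,-218.4,14],[457.4,-241.8,14],[433.2,-135.8,14]])*1.5625)
cv2.imwrite('pics/v11.png',cv2.resize(d['color'],(800,600)))"
```

```text
[ 496.94327435 -177.25199171  232.48897896] [ 0.78102654 -0.62447258 -0.00441016 -0.00347777] [-0.6330054   1.18439755 -2.72811293] 47.50926466725602
[ 496.56147027 -175.61091352   82.4984423 ]
[[400.78887343 331.29051469]
 [284.56429536 441.32165856]
 [261.97535856 199.86551366]
 [539.6467407  200.12392938]
 [517.37800323 438.86883538]]
```

View pics/v11.png

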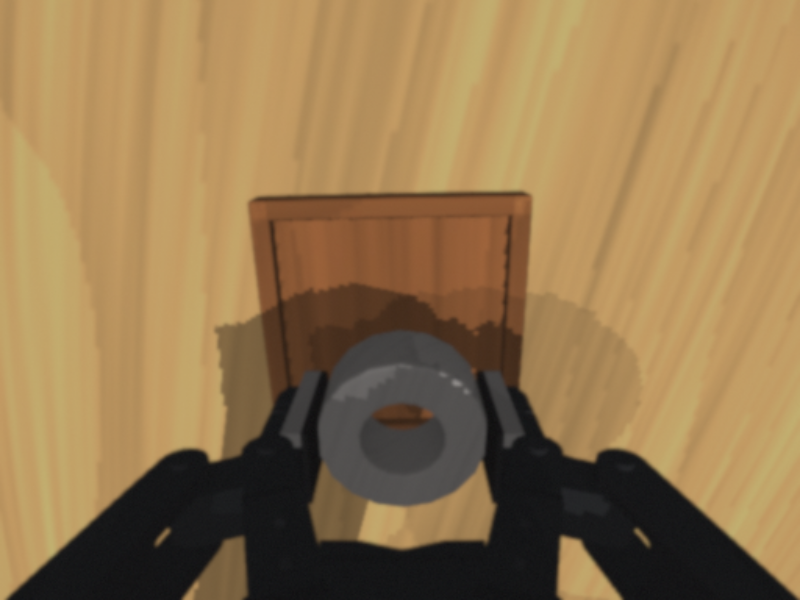

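```bash
python3 -c "
from h import *
d=load('w5');print('ring',px2w(d,403*.64,435*.64,84.5))
A=px2w(d,250*.64,200*.64,14);B=px2w(d,531*.64,193*.64,14);print(A,B,np.linalg.norm(A-B))
v=(A-B)/np.linalg.norm(A-B);n=np.array([-v[1],v[0],0]);print('tray c',(A+B)/2+55*n)"
```

```text
ring [ 496.32840222 -175.9534612    84.5       ]
[ 565.84849279 -217.36175572   14.        ] [ 461.47422247 -243.63306347   14.        ] 107.62978173334307
tray c [ 500.23643096 -177.16101167   14.        ]
```

>>> apply_moves([
  [0.3, -0.1, -1],
  [0.3, -0.1, -2],
  [0.3, -0.1, -3],
  [0.3, -0.1, -3.8],
  [0.3, -0.1, -4.4],
  [0.3, -0.1, -4.7],
  [0.3, -0.1, -4.8],
  [0.3, -0.1, -4.8],
], fingers=[1, 1, 1, 1, 1, 1, 1, 1], yaw=[0, 0, 0, 0, 0, 0, 0, 0])

```text
clock: 18.8
position: [500.1, -178.4, 184.9]
ee_rot: [0.781, -0.625, -0.004, -0.004]
contact_force: [0.2, -0.3, -1.9]
gripper_width: 47.6
```

>>> apply_moves([
  [0, 0, -0.1],
  [0, 0, -0.2],
  [0, 0, -0.2],
], fingers=[1, 1, 1], yaw=[0, 0, 0])

```text
clock: 19.1
position: [500.1, -178.4, 183.0]
ee_rot: [0.781, -0.625, -0.004, -0.004]
contact_force: [0.5, -0.3, -2.2]
gripper_width: 47.3
```

>>> apply_moves([
  [0, 0, -0.1],
  [0, 0, -0.2],
  [0, 0, -0.2],
], fingers=[1, 1, 1], yaw=[0, 0, 0])

```text
clock: 19.4
position: [500.0, -178.4, 180.9]
ee_rot: [0.781, -0.625, -0.004, -0.004]
contact_force: [-0.2, -0.3, -2.0]
gripper_width: 47.3
```

>>> apply_moves([
  [0, 0, -0.1],
  [0, 0, -0.1],
  [0, 0, -0.1],
], fingers=[1, 1, 1], yaw=[0, 0, 0])

```text
clock: 19.7
position: [500.1, -178.4, 180.0]
ee_rot: [0.781, -0.625, -0.004, -0.004]
contact_force: [-0.6, 0.4, -1.0]
gripper_width: 47.6
```

>>> apply_moves([
  [0, 0, -0.1],
  [0, 0, -0.15],
  [0, 0, -0.15],
], fingers=[1, 1, 1], yaw=[0, 0, 0])

```text
clock: 20.0
position: [500.1, -178.3, 179.9]
ee_rot: [0.781, -0.624, -0.004, -0.004]
contact_force: [-2.9, 2.2, 8.9]
gripper_width: 47.8
```

Contact with the tray floor at the expected height. Relaxing the load and opening just enough to clear the ring, since the fully open fingers (114 mm) would hit the rim.

>>> apply_moves([
  [0, 0, 0],
  [0, 0, 0],
  [0, 0, 0],
  [0, 0, 0],
  [0, 0, 0],
  [0, 0, 0],
  [0, 0, 0],
], fingers=[1, 1, 0.36, 0.36, 0.36, 0.36, 0.36], yaw=[0, 0, 0, 0, 0, 0, 0])

```text
clock: 20.7
position: [500.2, -178.4, 179.9]
ee_rot: [0.781, -0.624, -0.004, -0.004]
contact_force: [0.4, -0.4, 0.6]
gripper_width: 54.7
```

>>> apply_moves([
  [0, 0, 0.3],
  [0, 0, 1],
  [0, 0, 2],
  [0, 0, 3.5],
  [0, 0, 5.5],
  [0, 0, 8],
  [0, 0, 11],
  [0, 0, 14],
  [0, 0, 17],
  [0, 0, 18],
], fingers=[0.36, 0.36, 0.36, 0.36, 0.36, 0.36, 0.36, 0.36, 0.36, 0.36], yaw=[0, 0, 0, 0, 0, 0, 0, 0, 0, 0])

```text
clock: 21.7
position: [500.5, -178.5, 364.5]
ee_rot: [0.781, -0.624, -0.0, -0.006]
contact_force: [0.1, -0.2, -0.4]
gripper_width: 54.3
```

```bash
python3 -c "
from h import *
a=snap('wrist','w6');t=snap('top','t6');s=snap('scene','s6')
cv2.imwrite('pics/v12.png',np.vstack([np.hstack([cv2.resize(a['color'],(400,300)),cv2.resize(t['color'],(400,300))]),np.hstack([cv2.resize(s['color'],(400,300)),cv2.resize(s['color'][170:260,140:260],(400,300))])]))
print(a['state']['contact_force'])"
```

```text
[ 0.13272267 -0.18421656 -0.44576037]
```

View pics/v12.png

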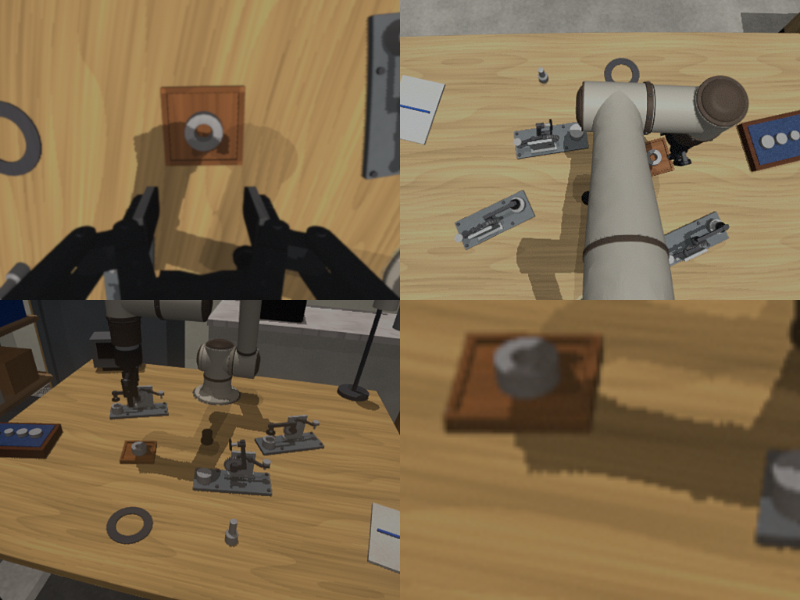

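The ring lies flat in the middle of the tray (wrist view, 203,130), the clamp arm is back, the bystanders haven't moved and the gripper is clear.

```bash
python3 -c "
from bench import *
print(job_done())"
```

```text
the job is handed in; nothing more can be done
None
```

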